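Draw the rolling pin slantwise out of its half-covered box

ROBOT

A 6-joint arm with a two-finger parallel gripper is mounted at the origin on the work surface; the furniture and walls round the work are solid. World frame = base frame: x ahead of the robot, y to its left, z up, the work surface at z = 0. Lengths are in m, angles in degrees, forces in N, time in s.
With the tool pointing down it reaches from about 0.35 to 0.875 m from the base axis. Payload 4.2 kg.
Tool frame: the origin (TCP) lies midway between the tips of the shut fingers; the grasp point (between the pads) lies 19 mm behind it; z points along the fingers, y is the line along which they close (so a half turn about z gives the same grasp; the last joint's range is limited). The gripper opens to 87 mm and grips with 3 to 60 N. Pads are 19 mm wide; open, the fingers measure 117 mm over their backs; the gripper's body (75 mm by 190 mm) begins 51 mm behind the grasp point.
Start: joints at [78.415, 22.042, 0.453, 0, -68.411, -14.817], TCP at [0.278, 0.56, 0.223] pointing down, gripper open.
Joint ranges: [-179.83, 179.83], [-69.29, 118.12], [-61.27, 80.66], [-181.25, 117.63], [-171.15, -9.14], [-177.46, 177.46]. Speed limits (degrees/s): [159.86, 159.86, 180, 180, 180, 180].

INTERFACE

Orientations are given as a 3x3 rotation matrix whose columns are the frame's x, y, z axes.
In Python, from station import * gives the robot as it stands. The module is installed in compiled form; this text tells all that it offers.
- The arm moves only by the tool servo_tool, never from a script. Its argument "deltas" is a list of rows, each an object of numbers: "tx", "ty", "tz": the shift along the tool's x, y, z in mm; "ax", "ay", "az": the turn, a rotation vector about the tool's x, y, z in rad; "claw": the finger opening in mm, from 0 to 87. In form: [{"tx": .., "ty": .., "tz": .., "ax": .., "ay": .., "az": .., "claw": ..}, ...]. A call has 1 to 12 rows; each row is the pose to reach, as a shift and turn from the pose commanded when the call began, along the tool's axes at that moment; what a row does not reach only later rows make up. A row lasts 1/12 s, in which the tool goes at most 41.7 mm and 7.16 degrees, less where a joint would pass 70% of its speed; a pose out of reach is approached as far as the arm can. A call with a gripper value outside its range is refused whole. The fingers move at their own pace and stop on an object; the grip force is fixed at half the most. Time passes only in rows, so rows that repeat a pose let the fingers close. It gives the time, the measured TCP pose, the force, the opening and the grip force at its end, in the units of the state.
- sense(): the state, without advancing time (a new reading comes with each control period).
- capture(name): name is "side" or "top" or "wrist"; returns the picture (420x560x3 uint8, blue, green, red); there is no depth.
- calibration(name): a dict with "fx", "fy", "cx", "cy" (pixels), "cam_to_world" (4x4, takes a point from camera to world coordinates); the wrist camera has in their place "hand_eye" (4x4, takes a point from camera to tool coordinates, whose origin is the TCP and whose axes are the flange's). Camera axes: x right, y down, z forward; pixel columns grow to the right and rows downward; lengths in m; the calibration is good to about 2 mm. A picture is of the moment at which its call begins: read the wrist's pose just before it. calibration takes no time and is no camera call.
- finish_job(): hands the job in; it is judged then, once.
Trained networks look in the newest picture that a camera, given by its name, has taken for a name from the list of things; names that differ only in an ending like _2 or _b are one class to them, and where a whole thing is asked for, a point or a joint stands for the part that bears it (a point fixed in the world has none). Each returns a list of dicts, best first, with "confidence" (0 to 1); they miss things now and then, are a little off and sometimes report something else, mostly with a low value. They report only what shows in the picture. A call takes as long as a camera call. They do not tell look-alikes from the thing itself.
- recognise(label, camera): "xyz" ([x, y, z] in m, in the coordinates of the camera as it stood for that picture, good to about 4 mm: the middle of the surface that is visible of it).
- trace(label, camera): "mask" (420x560 bool, what is visible of it).
The state is a dict: "time_s": time; "joints": joint angles; "joint_velocities": joint speeds; "effort": joint torques, N m; "tcp_pos": TCP position; "ee_rot": TCP orientation; "wrist_force": force on the tool from outside, world axes, zero at the start; "moment": the same for the moment, N m; "gripper_width": opening from 0.0 (shut) to 1.0 (fully open); "gripper_force": force on a finger pad.
Only numpy, scipy, OpenCV 4.12 (cv2) and the standard library are available. Lean on these libraries where they do the work, as an engineer would, in place of code of your own. Each camera call takes 0.05 s, during which the arm holds its last target. There are 200 camera calls.

TASK

Take the rolling pin out of the half-covered tool box: the opening is shorter than the pin, so tip the pin's open-side end up and draw it out on the slant, without wrenching it against the box. Finish still holding it in the gripper, about level and still, over the middle of the white tile and 15 to 20 cm above the table; the blue jar and the scale stay where they are.

Things in the scene. Friction and masses are not known exactly. Their poses are not given: they have to be found in the camera images.
- toolbox: Plywood tool box fixed to the table, outside 316 (x) x 186 (y) mm; origin at the centre of its underside, +x from covered to open end. Floor 8 mm, walls 8 mm thick, 63 mm high; inside 300 x 170 mm. A grey cover 8 mm thick on the walls (z 63 to 71 mm) closes x = -158 to -25 mm; the opening is the rest of the top, x = -25 to +150 mm (front wall's inner face), 170 mm wide.
- hatch_edge (a point): Middle of the upper front edge of the box's grey cover (box x = -25, y = 0, z = 71 mm)
- pin: Rolling pin, 250 mm long, about 90 g: dark wood cylinder 26 mm thick, 170 mm long, with a red handle 17 mm thick at each end. Origin at its middle on the axis; x runs along it towards pin_front. It starts lying on the box floor (axis 21 mm above the table) roughly along the box's x, its rear 80 to 120 mm below the cover. It can roll about x: y and z may point anywhere.
- pin_front (a point): Tip of the pin's red handle at the open end of the box, on the axis (pin x = +125 mm)
- pin_rear (a point): Tip of the pin's other red handle, at first below the cover (pin x = -125 mm)
- tile: White glazed tile with brown smears, lying flat and fixed on the table, 80 x 106 x 6 mm; origin at the centre of its underside. It lies left or right of the box. (A fixed riser shelf 150 mm high, with jars 111 mm tall on it, stands slantwise behind and to the right of the work.)
- blue_jar: Loose glass jar of light blue pigment with white lid, 59 mm across, 111 mm tall; origin at the centre of its underside. Bystander.
- scale: Loose dark pocket scale, 128 x 95 x 17 mm; origin at the centre of its underside. Bystander.
Things that resemble listed ones, but are neither listed nor needed, are in the scene too. Of the things that look like the tile, take the one that is farthest to the robot's right at the start.

How it is judged:
By the outcome, as a careful person would: the job done as asked, in the order asked, and still so for the second after the job is handed in, while the arm keeps its last pose, push and grip.
It also fails if it takes over 51 s, if anything falls off the work surface, if the arm or the gripper's body presses on something with over 40 N, if the wrist force passes 120 N, or if a joint passes its speed limit or range.

## Working session

There is one attempt and no reset: what is moved stays moved. The work goes in short steps, Python scripts to look and compute and a tool call to move; the robot and the scene stay as the last step left them, time stands still between calls to the robot, and variables do not carry over. Pictures are saved under pics/ and viewed, at most 10 in all, crops included, and the job is handed in when it is done.

Besides the shell and the picture viewer there is one more tool, called after "Emit:" in YAML: its name, and indented under it one key for each argument. servo_tool: Moves the arm, as the interface text tells. Its arguments: {"type":"object","properties":{"deltas":{"type":"array","items":{"type":"object","properties":{"tx":{"type":"number"},"ty":{"type":"number"},"tz":{"type":"number"},"ax":{"type":"number"},"ay":{"type":"number"},"az":{"type":"number"},"claw":{"type":"number"}}}}},"required":["deltas"]}

```bash
mkdir -p pics; cat > h.py <<'E'
from station import *
import numpy as np, cv2
def T(name,s=None):
    c=calibration(name)
    if name!="wrist": return c,np.array(c["cam_to_world"])
    s=s or sense(); M=np.eye(4); M[:3,:3]=s["ee_rot"]; M[:3,3]=s["tcp_pos"]
    return c,M@np.array(c["hand_eye"])
def ray(name,uv,M=None):
    c,M0=T(name); M=M0 if M is None else M
    d=M[:3,:3]@np.array([(uv[0]-c["cx"])/c["fx"],(uv[1]-c["cy"])/c["fy"],1.]); return M[:3,3],d/np.linalg.norm(d)
def atz(name,uv,z,M=None):
    o,d=ray(name,uv,M); return o+d*(z-o[2])/d[2]
def proj(name,p,M=None):
    c,M0=T(name); M=M0 if M is None else M
    q=np.linalg.inv(M)@np.r_[p,1]; return np.array([c["fx"]*q[0]/q[2]+c["cx"],c["fy"]*q[1]/q[2]+c["cy"]])
def tri(rays):
    A=sum(np.eye(3)-np.outer(d,d) for o,d in rays); b=sum((np.eye(3)-np.outer(d,d))@o for o,d in rays)
    return np.linalg.solve(A,b)
E
python3 - <<'E'
from h import *
np.set_printoptions(precision=4,suppress=True)
print(sense())
for n in ("side","top"):
    im=capture(n); cv2.imwrite(f"pics/{n}0.png",im)
    c,M=T(n); print(n,M[:3])
    for l in ("toolbox","hatch_edge","pin","pin_front","pin_rear","tile","blue_jar","scale"):
        for r in recognise(l,n): 
            p=M@np.r_[r["xyz"],1]; print(l,round(r["confidence"],2),p[:3],proj(n,p[:3]).round())
E
```

```text
{'time_s': 0.0, 'joints': array([ 78.416 ,  22.0899,   0.3784,  -0.0309, -68.4106, -14.8172]), 'joint_velocities': array([-0.053 ,  0.0102, -0.0613,  0.047 ,  0.0656, -0.0693]), 'effort': array([ -0.0009, -39.0666,  18.7407,   4.2201,   0.011 ,  -0.0002]), 'tcp_pos': array([0.2776, 0.5593, 0.2215]), 'ee_rot': array([[ 0.8956, -0.4448, -0.0009],
       [-0.4448, -0.8956, -0.002 ],
       [ 0.0001,  0.0022, -1.    ]]), 'wrist_force': array([0.4857, 1.0445, 0.0102]), 'moment': array([-0.0385, -0.0103, -0.0266]), 'gripper_force': 0.0, 'gripper_width': 1.0035972891156106}
side [[-0.9989  0.0425 -0.021   0.5693]
 [ 0.0442  0.6751 -0.7364  1.2308]
 [-0.0171 -0.7365 -0.6762  1.0863]]
toolbox 0.64 [0.4658 0.0733 0.0453] [303. 197.]
hatch_edge 0.98 [0.4701 0.0748 0.0417] [302. 198.]
pin 0.68 [ 0.4244 -0.2702  0.0176] [308. 136.]
pin 0.59 [0.4942 0.1071 0.0295] [295. 209.]
pin_front 0.95 [0.4884 0.1017 0.0276] [296. 208.]
pin_rear 0.86 [0.4907 0.1041 0.0299] [296. 208.]
tile 0.97 [0.5312 0.3695 0.0022] [287. 287.]
tile 0.96 [ 0.6918  0.4947 -0.0004] [223. 331.]
tile 0.83 [0.5301 0.5174 0.0045] [291. 335.]
tile 0.42 [0.6717 0.3831 0.0874] [230. 272.]
blue_jar 0.55 [0.6723 0.3838 0.087 ] [230. 272.]
scale 0.86 [ 0.422  -0.2708  0.0175] [308. 136.]
top [[-0.0287 -0.9941  0.1051  0.3967]
 [-0.9996  0.0287 -0.0018  0.103 ]
 [-0.0012 -0.1051 -0.9945  1.323 ]]
toolbox 0.89 [0.4668 0.0729 0.0637] [285. 226.]
hatch_edge 0.66 [0.4637 0.0691 0.0599] [286. 227.]
pin 0.91 [0.4968 0.105  0.0263] [274. 217.]
pin_front 0.63 [0.4958 0.1053 0.0269] [274. 217.]
pin_rear 0.65 [0.4959 0.1017 0.0322] [275. 217.]
tile 0.85 [0.5331 0.3666 0.0069] [190. 208.]
tile 0.75 [0.5334 0.5174 0.0079] [142. 210.]
tile 0.61 [0.6909 0.489  0.0043] [151. 160.]
blue_jar 0.88 [0.6664 0.3606 0.1095] [185. 160.]
blue_jar 0.61 [0.4982 0.1046 0.0281] [274. 216.]
scale 0.77 [ 0.4173 -0.2804  0.011 ] [399. 239.]
```

```bash
python3 - <<'E'
import cv2
a=cv2.imread("pics/top0.png");a=cv2.resize(a[100:340,100:440],None,fx=2.3,fy=2.3,interpolation=2);cv2.imwrite("pics/top_c.png",a)
E
```

```text
(no output)
```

View pics/side0.png

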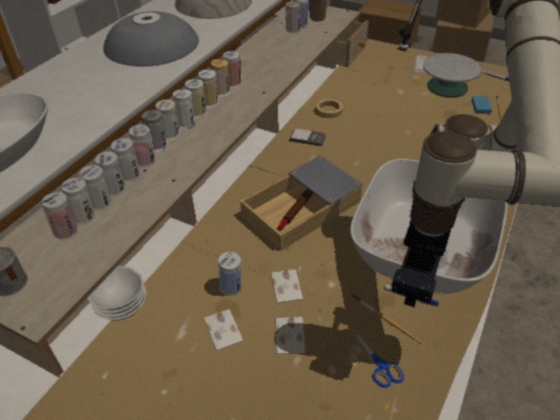

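View pics/top_c.png

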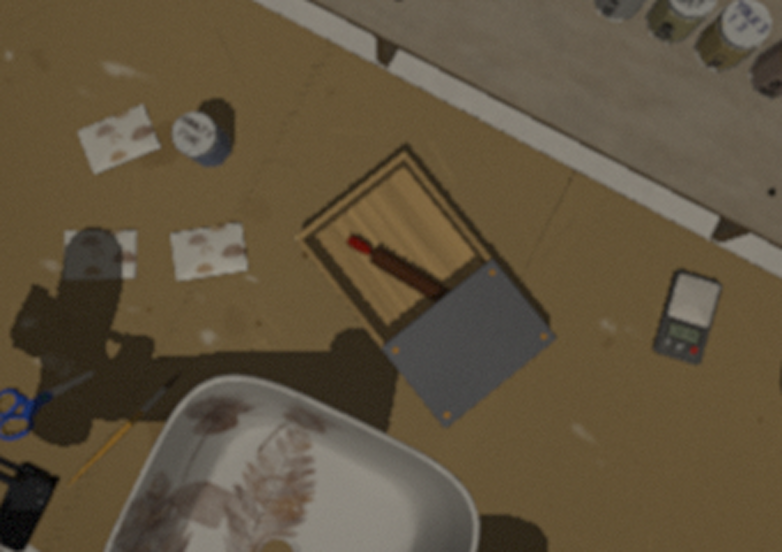

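The side view shows the box around (303,197) with the pin's red front handle at (285,222). The blue jar is at (230,272) and the scale at (308,136). There are three tile look-alikes, at (287,287), (291,335) and (223,331). In the top view they sit at (190,208), (142,210) and (151,160). The one farthest right (smallest y) is the (287,287)/(190,208) tile at y≈0.367, so I choose that. Other confusables are the small jars on the shelf, which look like the blue jar. Next I'll do a close crop of the tile and plan the wrist move over the box.

```bash
cat >> h.py <<'E'
from scipy.spatial.transform import Rotation as Ro
def delta(p,R,s=None,P0=None,R0=None):
    s=s or sense(); R0=np.array(s["ee_rot"]) if R0 is None else R0; P0=s["tcp_pos"] if P0 is None else P0
    t=R0.T@(np.array(p)-P0)*1000; a=Ro.from_matrix(R0.T@R).as_rotvec(); return np.r_[t.round(1),a.round(4)]
def down(yaw):
    c,s=np.cos(yaw),np.sin(yaw); return np.array([[c,s,0],[s,-c,0],[0,0,-1.]])
E
python3 - <<'E'
from h import *
np.set_printoptions(precision=4,suppress=True)
c=calibration("wrist"); print(c)
print(calibration("top")["fx"])
print(delta([0.45,0.11,0.36],down(np.radians(-121))))
a=cv2.imread("pics/side0.png")[180:360,190:370]; cv2.imwrite("pics/tile_c.png",cv2.resize(a,None,fx=3.3,fy=3.3,interpolation=2))
E
```

```text
{'fx': 361.3672514773319, 'fy': 361.3672514773319, 'cx': 280.39245176066606, 'cy': 201.1043072708846, 'hand_eye': array([[ 0.0009, -0.9589, -0.2837,  0.0779],
       [ 1.    ,  0.0009,  0.0001, -0.0013],
       [ 0.0002, -0.2837,  0.9589, -0.1618],
       [ 0.    ,  0.    ,  0.    ,  1.    ]])}
421.62394994164544
[ 354.2    326.3   -137.5      0.       0.       1.651]
```

View pics/tile_c.png

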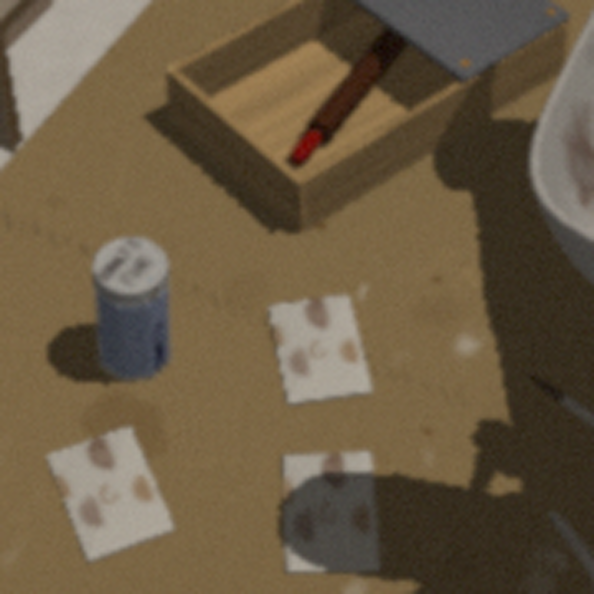

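The crop shows the chosen tile, clear and unobstructed at crop (320,348). The jar is at crop (132,310), and the pin's red handle at crop (305,147) is close to the front-left wall. Moving over the box now.

Emit:
servo_tool:
  deltas:
    - {"tx":20,"ty":20,"tz":-25,"az":0.08}
    - {"tx":50,"ty":48,"tz":-60,"az":0.2}
    - {"tx":85,"ty":80,"tz":-80,"az":0.32}
    - {"tx":115,"ty":108,"tz":-80,"az":0.44}
    - {"tx":145,"ty":135,"tz":-80,"az":0.56}
    - {"tx":175,"ty":162,"tz":-80,"az":0.68}
    - {"tx":205,"ty":190,"tz":-80,"az":0.8}
    - {"tx":235,"ty":217,"tz":-80,"az":0.92}
    - {"tx":265,"ty":244,"tz":-80,"az":1.04}
    - {"tx":295,"ty":271,"tz":-80,"az":1.16}
    - {"tx":325,"ty":300,"tz":-80,"az":1.28}
    - {"tx":345,"ty":325,"tz":-80,"az":1.4}

```text
schema error: expected keys tx, ty, tz, ax, ay, az, claw
```

```bash
python3 - <<'E'
from h import *
print(sense()["time_s"],delta([0.45,0.07,0.28],down(np.radians(-121))))
E
```

```text
0.9 [372.    362.2   -57.5     0.      0.      1.651]
```

Emit:
servo_tool:
  deltas:
    - {"tx":20,"ty":20,"tz":-25,"ax":0,"ay":0,"az":0.08,"claw":87}
    - {"tx":50,"ty":48,"tz":-60,"ax":0,"ay":0,"az":0.2,"claw":87}
    - {"tx":80,"ty":78,"tz":-80,"ax":0,"ay":0,"az":0.32,"claw":87}
    - {"tx":110,"ty":107,"tz":-80,"ax":0,"ay":0,"az":0.44,"claw":87}
    - {"tx":140,"ty":136,"tz":-80,"ax":0,"ay":0,"az":0.56,"claw":87}
    - {"tx":170,"ty":165,"tz":-80,"ax":0,"ay":0,"az":0.68,"claw":87}
    - {"tx":200,"ty":194,"tz":-80,"ax":0,"ay":0,"az":0.8,"claw":87}
    - {"tx":230,"ty":223,"tz":-80,"ax":0,"ay":0,"az":0.92,"claw":87}
    - {"tx":260,"ty":252,"tz":-80,"ax":0,"ay":0,"az":1.04,"claw":87}
    - {"tx":290,"ty":281,"tz":-75,"ax":0,"ay":0,"az":1.16,"claw":87}
    - {"tx":320,"ty":310,"tz":-70,"ax":0,"ay":0,"az":1.28,"claw":87}
    - {"tx":345,"ty":335,"tz":-60,"ax":0,"ay":0,"az":1.4,"claw":87}

```text
time_s: 1.9
tcp_pos: [0.4351, 0.1151, 0.2864]
ee_rot: [[-0.291, -0.957, 0.003], [-0.957, 0.291, 0.002], [-0.003, -0.003, -1.0]]
wrist_force: [1.0, 0.3, -0.4]
gripper_width: 1.002
gripper_force: 0.0
```

```bash
python3 - <<'E'
from h import *
print(sense()["time_s"],delta([0.45,0.07,0.28],down(np.radians(-121))))
E
```

```text
1.9 [ 3.890e+01 -2.740e+01  6.300e+00 -2.400e-03  2.900e-03  2.457e-01]
```

Emit:
servo_tool:
  deltas:
    - {"tx":15,"ty":-10,"tz":2,"ax":0,"ay":0,"az":0.1,"claw":87}
    - {"tx":32,"ty":-22,"tz":5,"ax":0,"ay":0,"az":0.2,"claw":87}
    - {"tx":38,"ty":-27,"tz":6,"ax":0,"ay":0,"az":0.246,"claw":87}
    - {"tx":38,"ty":-27,"tz":6,"ax":0,"ay":0,"az":0.246,"claw":87}
    - {"tx":38,"ty":-27,"tz":6,"ax":0,"ay":0,"az":0.246,"claw":87}

```text
time_s: 2.32
tcp_pos: [0.4494, 0.0725, 0.2792]
ee_rot: [[-0.511, -0.86, 0.0], [-0.86, 0.511, 0.0], [-0.0, -0.0, -1.0]]
wrist_force: [-0.0, 0.2, -0.5]
gripper_width: 1.001
gripper_force: 0.0
```

```bash
python3 - <<'E'
from h import *
import pickle
s=sense();im=capture("wrist"); cv2.imwrite("pics/w1.png",im)
c,M=T("wrist",s); np.save("w1M.npy",M)
print(s["tcp_pos"],s["ee_rot"][:,0])
for l in ("pin","pin_front","hatch_edge","toolbox"):
    for r in recognise(l,"wrist"):
        p=M@np.r_[r["xyz"],1]; print(l,round(r["confidence"],2),p[:3].round(4),proj("wrist",p[:3],M).round())
t=trace("pin","wrist"); np.save("w1pin.npy",t[0]["mask"]) if t else 0
E
```

```text
[0.44936359 0.07249797 0.27917423] [-5.10548243e-01 -8.59849092e-01 -1.75769585e-04]
pin 0.79 [0.496  0.1064 0.0338] [261. 208.]
hatch_edge 0.6 [0.4387 0.0491 0.0724] [278. 146.]
toolbox 0.79 [0.4402 0.0507 0.0723] [277. 148.]
toolbox 0.45 [0.5    0.107  0.0303] [259. 210.]
```

View pics/w1.png

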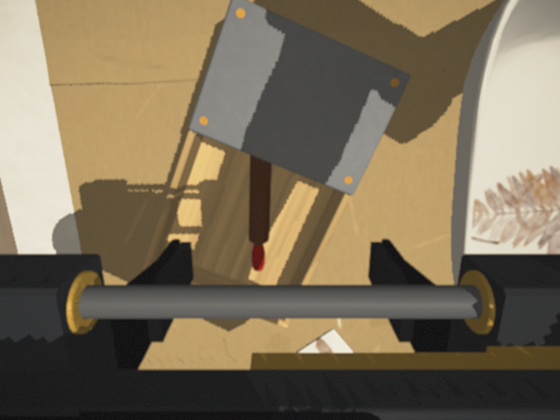

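The wrist view shows the cover with front corners at (192,130) and (354,193). The pin runs from (260,158) to its red tip at (258,270). Now I'll measure it.

```bash
python3 - <<'E'
from h import *
np.set_printoptions(precision=4,suppress=True)
M=np.load("w1M.npy"); im={"wrist":cv2.imread("pics/w1.png"),"top":cv2.imread("pics/top0.png"),"side":cv2.imread("pics/side0.png")}
win={"wrist":(200,320,150,275),"top":(240,310,190,240),"side":(270,320,180,240)}
rays=[]
for n,(a,b,c0,d) in win.items():
    h=im[n][c0:d,a:b].astype(int); B,G,R=h[...,0],h[...,1],h[...,2]
    m=(R>90)&(R>2.2*G)&(R>2.2*B)
    k,lab,st,cen=cv2.connectedComponentsWithStats(m.astype(np.uint8)); i=1+st[1:,4].argmax()
    uv=cen[i]+[a,c0]; print(n,"red",st[i],uv,atz(n,uv,0.021,M if n=="wrist" else None))
    rays.append(ray(n,uv,M if n=="wrist" else None))
print("tri all",tri(rays),"w+side",tri(rays[::2]), "top+side",tri(rays[1:]))
# wrist pin mask: centreline
m=np.load("w1pin.npy"); ys,xs=np.nonzero(m); print("mask",xs.min(),xs.max(),ys.min(),ys.max())
for r in range(ys.min(),ys.max()+1,10):
    x=xs[ys==r]
    if len(x): print(r,x.min(),x.max(),atz("wrist",((x.min()+x.max())/2,r),0.021,M))
# cover corners
cn=[(236,0),(192,130),(354,193),(409,76)]
P=[atz("wrist",p,0.071,M) for p in cn]; print(np.array(P)); 
print([np.linalg.norm(P[i]-P[(i+1)%4]) for i in range(4)])
a=im["wrist"][110:290,170:380]; cv2.imwrite("pics/w1c.png",cv2.resize(a,None,fx=3.3,fy=3.3,interpolation=2))
E
```

```text
wrist red [ 54  96  10  24 152] [258.4145 257.9342] [0.536  0.1642 0.021 ]
top red [13 15  7  5 16] [255.9375 206.875 ] [0.5301 0.1595 0.021 ]
side red [ 9 40  8  8 40] [282.65  223.425] [0.5316 0.1558 0.021 ]
tri all [0.5317 0.1607 0.0272] w+side [0.5329 0.1619 0.0276] top+side [0.5307 0.1593 0.0242]
mask 248 271 156 271
156 251 253 [0.4741 0.0494 0.021 ]
166 250 271 [0.4717 0.0646 0.021 ]
176 250 270 [0.4786 0.0745 0.021 ]
186 250 269 [0.4855 0.0847 0.021 ]
196 248 270 [0.4925 0.0949 0.021 ]
206 249 270 [0.4986 0.106  0.021 ]
216 249 270 [0.5053 0.117  0.021 ]
226 249 269 [0.5127 0.1278 0.021 ]
236 249 267 [0.5208 0.1385 0.021 ]
246 253 263 [0.5279 0.15   0.021 ]
256 252 264 [0.5351 0.1617 0.021 ]
266 252 263 [0.543  0.1732 0.021 ]
[[ 0.403  -0.0852  0.071 ]
 [ 0.5046 -0.0089  0.071 ]
 [ 0.3943  0.133   0.071 ]
 [ 0.2945  0.0557  0.071 ]]
[np.float64(0.1270448734477409), np.float64(0.17974123521440524), np.float64(0.1262433582798949), np.float64(0.17787653873180587)]
```

View pics/w1c.png

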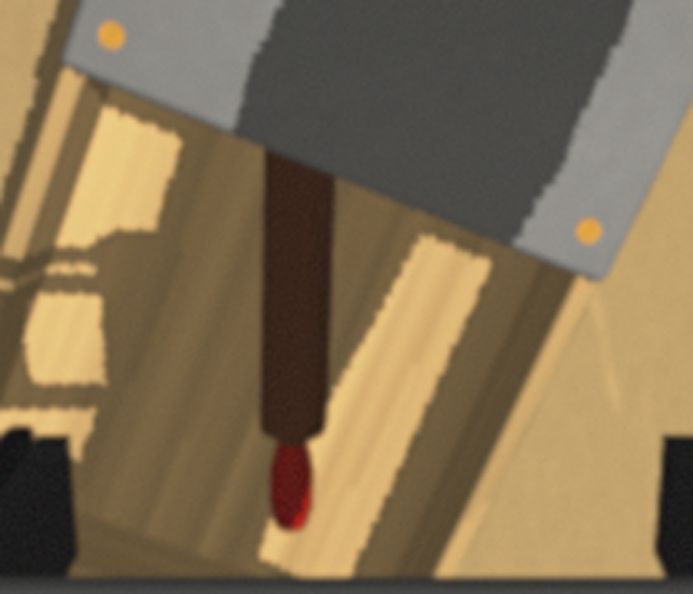

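The crop confirms the dark wood pin with its red handle. The pin is clear of the walls, roughly 19° skewed to the box. I'll check heights and the approach numbers next.

```bash
python3 - <<'E'
from h import *
np.set_printoptions(precision=4,suppress=True)
M=np.load("w1M.npy")
print("coverL",tri([ray("wrist",(352.7,194.8),M),ray("side",(330.7,204)),ray("top",(268,249.8))]))
print("coverR",tri([ray("wrist",(189.7,128.8),M),ray("top",(312.8,213.7))]))
print("tip top z.0295",atz("wrist",(258,271.5),.0295,M),"axis z .021",atz("wrist",(258,271.5),.021,M))
L=atz("wrist",(352.7,194.8),.071,M);R=atz("wrist",(189.7,128.8),.071,M);print(L,R,(L+R)/2,np.linalg.norm(L-R),np.degrees(np.arctan2(L[0]-R[0],-(L[1]-R[1]))))
# pin line by fit
m=np.load("w1pin.npy"); ys,xs=np.nonzero(m); A=np.array([atz("wrist",((xs[ys==r].min()+xs[ys==r].max())/2,r),.021,M) for r in range(180,268)])
v=cv2.fitLine(A[:,:2].astype(np.float32),2,0,.01,.01).ravel(); print(v,np.degrees(np.arctan2(v[1],v[0]))%180)
g=[.497,.1035]
for z in (.10,.012): print(delta([*g,z],down(np.radians(-123.3))))
E
```

```text
coverL [0.3953 0.1305 0.0681]
coverR [ 0.497  -0.0089  0.1048]
tip top z.0295 [0.5437 0.1767 0.0295] axis z .021 [0.5465 0.1802 0.021 ]
[0.3964 0.134  0.071 ] [ 0.5059 -0.0111  0.071 ] [0.4511 0.0615 0.071 ] 0.1818241132851495 -142.95852958196144
[0.543  0.8397 0.5116 0.1254] 57.11353
[-50.1    -25.8    179.3     -0.0002   0.0003   0.0469]
[-50.1    -25.8    267.3     -0.0002   0.0003   0.0469]
```

Emit:
servo_tool:
  deltas:
    - {"tx":-13,"ty":-7,"tz":30,"ax":0,"ay":0,"az":0.01,"claw":62}
    - {"tx":-25,"ty":-13,"tz":68,"ax":0,"ay":0,"az":0.02,"claw":62}
    - {"tx":-38,"ty":-20,"tz":105,"ax":0,"ay":0,"az":0.03,"claw":62}
    - {"tx":-50,"ty":-26,"tz":142,"ax":0,"ay":0,"az":0.04,"claw":62}
    - {"tx":-50,"ty":-26,"tz":168,"ax":0,"ay":0,"az":0.04,"claw":62}
    - {"tx":-50,"ty":-26,"tz":179,"ax":0,"ay":0,"az":0.04,"claw":62}
    - {"tx":-50,"ty":-26,"tz":179,"ax":0,"ay":0,"az":0.04,"claw":62}
    - {"tx":-50,"ty":-26,"tz":179,"ax":0,"ay":0,"az":0.04,"claw":62}

```text
time_s: 3.28
tcp_pos: [0.4973, 0.1028, 0.0999]
ee_rot: [[-0.544, -0.839, -0.001], [-0.839, 0.544, -0.001], [0.001, 0.0, -1.0]]
wrist_force: [0.7, 0.2, 0.1]
gripper_width: 0.714
gripper_force: 0.0
```

```bash
python3 - <<'E'
from h import *
np.set_printoptions(precision=4,suppress=True)
s=sense();im=capture("wrist"); cv2.imwrite("pics/w2.png",im); c,M=T("wrist",s); np.save("w2M.npy",M)
print(s["time_s"],s["tcp_pos"],s["ee_rot"][:,0])
t=trace("pin","wrist")
for q in t: print(q["confidence"],q["mask"].sum())
m=t[0]["mask"]; ys,xs=np.nonzero(m); print(ys.min(),ys.max())
A=[]
for r in range(ys.min(),ys.max()+1,6):
    x=xs[ys==r]
    if len(x)>8: p=atz("wrist",((x.min()+x.max())/2,r),.021,M); q=s["ee_rot"].T@(p-s["tcp_pos"]); print(r,x.min(),x.max(),p[:2],q*1000)
E
```

```text
3.2833 [0.4973 0.1028 0.0999] [-0.5436 -0.8393  0.0012]
0.74 5880
114 321
120 261 280 [0.4696 0.0486] [60.4764 -6.28   78.9719]
126 261 295 [0.4676 0.0544] [56.6407 -1.3977 78.9681]
132 262 299 [0.4683 0.0586] [52.7667  0.2422 78.9637]
138 262 299 [0.4704 0.0619] [48.8551  0.246  78.9591]
144 262 299 [0.4726 0.0652] [44.9069  0.2499 78.9544]
150 262 299 [0.4747 0.0685] [40.9216  0.2538 78.9497]
156 262 299 [0.4769 0.0719] [36.8987  0.2577 78.9449]
162 262 299 [0.4791 0.0753] [32.8377  0.2616 78.94  ]
168 262 299 [0.4814 0.0788] [28.7379  0.2656 78.9352]
174 262 299 [0.4836 0.0822] [24.5989  0.2696 78.9302]
180 262 299 [0.4859 0.0857] [20.4201  0.2737 78.9253]
186 262 299 [0.4882 0.0893] [16.2008  0.2778 78.9203]
192 262 298 [0.4908 0.0927] [11.9402 -0.0628 78.9151]
198 262 298 [0.4931 0.0963] [ 7.6384 -0.0603 78.91  ]
204 262 298 [0.4955 0.0999] [ 3.2943 -0.0578 78.9048]
210 263 298 [0.4976 0.1038] [-1.0923  0.2946 78.8997]
216 263 298 [0.5    0.1075] [-5.5226  0.2989 78.8944]
222 263 298 [0.5024 0.1113] [-9.9971  0.3032 78.8891]
228 263 298 [0.5048 0.1151] [-14.5164   0.3076  78.8837]
234 263 298 [0.5073 0.1189] [-19.0811   0.3121  78.8783]
240 263 298 [0.5098 0.1228] [-23.692    0.3165  78.8728]
246 263 297 [0.5127 0.1265] [-28.35    -0.0394  78.8672]
252 263 297 [0.5152 0.1305] [-33.0553  -0.0367  78.8616]
258 263 296 [0.5181 0.1342] [-37.8092  -0.3981  78.8559]
264 263 297 [0.5204 0.1385] [-42.6115  -0.0312  78.8502]
270 264 297 [0.5227 0.1427] [-47.4636   0.3396  78.8445]
276 270 292 [0.5251 0.1471] [-52.3664   0.7143  78.8387]
282 272 289 [0.5281 0.151 ] [-57.3211   0.3492  78.8328]
```

View pics/w2.png

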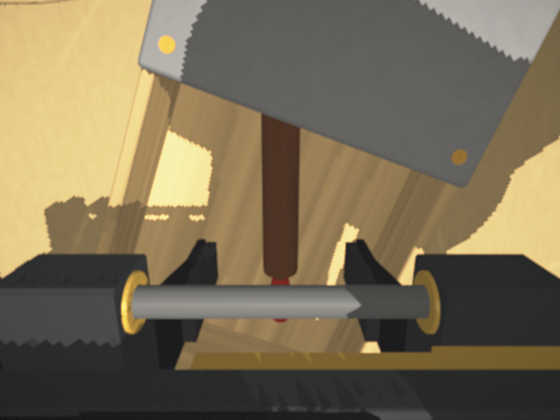

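The wrist view shows the pin centred between the fingers. Its wood spans columns 262–299, the cover edge is at row ~118 and the red handle is at (281,300). Descend now, then close.

Emit:
servo_tool:
  deltas:
    - {"tx":0,"ty":0,"tz":25,"ax":0,"ay":0,"az":0,"claw":62}
    - {"tx":0,"ty":0,"tz":52,"ax":0,"ay":0,"az":0,"claw":62}
    - {"tx":0,"ty":0,"tz":72,"ax":0,"ay":0,"az":0,"claw":62}
    - {"tx":0,"ty":0,"tz":82,"ax":0,"ay":0,"az":0,"claw":62}
    - {"tx":0,"ty":0,"tz":87,"ax":0,"ay":0,"az":0,"claw":62}
    - {"tx":0,"ty":0,"tz":87,"ax":0,"ay":0,"az":0,"claw":62}
    - {"tx":0,"ty":0,"tz":87,"ax":0,"ay":0,"az":0,"claw":62}

```text
time_s: 3.97
tcp_pos: [0.4982, 0.103, 0.0143]
ee_rot: [[-0.544, -0.839, 0.002], [-0.839, 0.544, 0.001], [-0.002, -0.001, -1.0]]
wrist_force: [0.5, 0.3, 0.0]
gripper_width: 0.717
gripper_force: 0.0
```

Emit:
servo_tool:
  deltas:
    - {"tx":0,"ty":0,"tz":0,"ax":0,"ay":0,"az":0,"claw":40}
    - {"tx":0,"ty":0,"tz":0,"ax":0,"ay":0,"az":0,"claw":20}
    - {"tx":0,"ty":0,"tz":0,"ax":0,"ay":0,"az":0,"claw":10}
    - {"tx":0,"ty":0,"tz":0,"ax":0,"ay":0,"az":0,"claw":10}
    - {"tx":0,"ty":0,"tz":0,"ax":0,"ay":0,"az":0,"claw":10}
    - {"tx":0,"ty":0,"tz":0,"ax":0,"ay":0,"az":0,"claw":10}
    - {"tx":0,"ty":0,"tz":0,"ax":0,"ay":0,"az":0,"claw":10}
    - {"tx":0,"ty":0,"tz":0,"ax":0,"ay":0,"az":0,"claw":10}

```text
time_s: 4.63
tcp_pos: [0.4973, 0.1025, 0.0132]
ee_rot: [[-0.545, -0.839, 0.0], [-0.839, 0.545, -0.0], [-0.0, -0.0, -1.0]]
wrist_force: [-0.3, 0.1, 0.7]
gripper_width: 0.286
gripper_force: 30.0
```

The grip holds at 30 N and about 25 mm. Now tip the front up 13°, pivoting about the pin's rear tip.

Emit:
servo_tool:
  deltas:
    - {"tx":0,"ty":0,"tz":-3,"ax":0,"ay":-0.018,"az":0,"claw":10}
    - {"tx":0,"ty":0,"tz":-8,"ax":0,"ay":-0.05,"az":0,"claw":10}
    - {"tx":0,"ty":0,"tz":-13,"ax":0,"ay":-0.08,"az":0,"claw":10}
    - {"tx":0,"ty":0,"tz":-20,"ax":0,"ay":-0.12,"az":0,"claw":10}
    - {"tx":1,"ty":0,"tz":-26,"ax":0,"ay":-0.16,"az":0,"claw":10}
    - {"tx":2,"ty":0,"tz":-32.5,"ax":0,"ay":-0.2,"az":0,"claw":10}
    - {"tx":2,"ty":0,"tz":-37,"ax":0,"ay":-0.227,"az":0,"claw":10}
    - {"tx":2,"ty":0,"tz":-37,"ax":0,"ay":-0.227,"az":0,"claw":10}
    - {"tx":2,"ty":0,"tz":-37,"ax":0,"ay":-0.227,"az":0,"claw":10}

```text
time_s: 5.38
tcp_pos: [0.4962, 0.1004, 0.0504]
ee_rot: [[-0.531, -0.838, 0.123], [-0.817, 0.545, 0.189], [-0.225, -0.0, -0.974]]
wrist_force: [0.6, -0.2, -0.9]
gripper_width: 0.286
gripper_force: 30.0
```

```bash
python3 - <<'E'
from h import *
np.set_printoptions(precision=4,suppress=True)
s=sense(); print(s["time_s"],s["gripper_width"],s["wrist_force"],s["moment"])
im=capture("side"); w=capture("wrist")
a=cv2.resize(im[160:250,220:370],None,fx=4,fy=4,interpolation=2); b=cv2.resize(w,(280,210))
o=np.zeros((600,600,3),np.uint8); o[:360]=a; o[370:580,:280]=b; cv2.imwrite("pics/tip.png",o)
E
```

```text
5.3833 0.2859547727522506 [ 0.5753 -0.2365 -0.9128] [-0.3612  0.1797  0.0139]
```

View pics/tip.png

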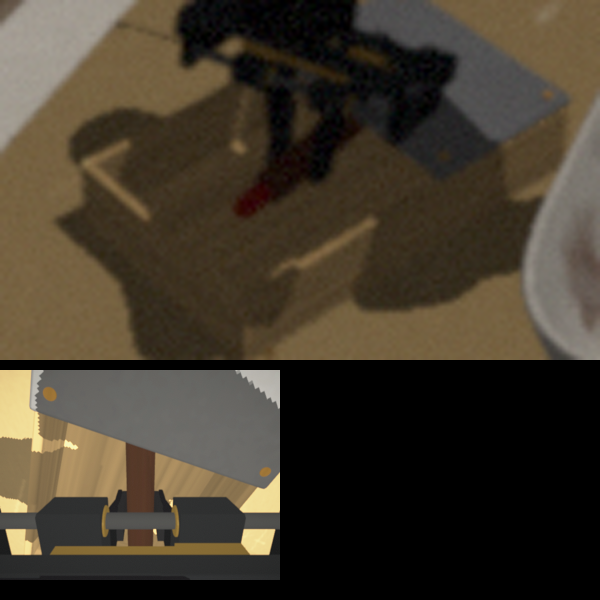

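The picture shows the pin gripped with its red tip lifted, at crop (245,203). The wrist force of −0.9 N in z is just its weight, so nothing is pressing on the box. Draw along the axis.

Emit:
servo_tool:
  deltas:
    - {"tx":-5,"ty":0,"tz":0,"ax":0,"ay":0,"az":0,"claw":10}
    - {"tx":-15,"ty":0,"tz":0,"ax":0,"ay":0,"az":0,"claw":10}
    - {"tx":-27,"ty":0,"tz":0,"ax":0,"ay":0,"az":0,"claw":10}
    - {"tx":-40,"ty":0,"tz":0,"ax":0,"ay":0,"az":0,"claw":10}
    - {"tx":-53,"ty":0,"tz":0,"ax":0,"ay":0,"az":0,"claw":10}
    - {"tx":-66,"ty":0,"tz":0,"ax":0,"ay":0,"az":0,"claw":10}
    - {"tx":-79,"ty":0,"tz":0,"ax":0,"ay":0,"az":0,"claw":10}
    - {"tx":-92,"ty":0,"tz":0,"ax":0,"ay":0,"az":0,"claw":10}
    - {"tx":-105,"ty":0,"tz":0,"ax":0,"ay":0,"az":0,"claw":10}
    - {"tx":-118,"ty":0,"tz":0,"ax":0,"ay":0,"az":0,"claw":10}
    - {"tx":-128,"ty":0,"tz":0,"ax":0,"ay":0,"az":0,"claw":10}
    - {"tx":-132,"ty":0,"tz":0,"ax":0,"ay":0,"az":0,"claw":10}

```text
time_s: 6.48
tcp_pos: [0.5674, 0.2102, 0.0803]
ee_rot: [[-0.53, -0.839, 0.124], [-0.818, 0.544, 0.189], [-0.226, -0.001, -0.974]]
wrist_force: [0.2, -0.6, -1.1]
gripper_width: 0.288
gripper_force: 30.0
```

```bash
python3 - <<'E'
from h import *
np.set_printoptions(precision=4,suppress=True)
s=sense(); print(s["time_s"],s["gripper_width"],s["wrist_force"],s["moment"],s["tcp_pos"],s["joints"])
w=capture("wrist"); im=capture("side")
c,M=T("side")
rs=recognise("tile","side")
for r in rs: print("tile",round(r["confidence"],2),(M@np.r_[r["xyz"],1])[:3])
t=[q for q in trace("tile","side")]
for q in t:
    (u,v),wh,a=cv2.minAreaRect(np.argwhere(q["mask"])[:,::-1].astype(np.float32)); print(q["confidence"],(u,v),atz("side",(u,v),.006))
im0=cv2.imread("pics/top0.png"); t0=capture("top")
for q in trace("tile","top"):
    (u,v),wh,a=cv2.minAreaRect(np.argwhere(q["mask"])[:,::-1].astype(np.float32)); print("top",q["confidence"],(u,v),atz("top",(u,v),.006))
o=np.zeros((600,780,3),np.uint8); o[:360,:640]=cv2.resize(im[140:260,190:350],(640,480))[:360]; o[370:580,:280]=cv2.resize(w,(280,210)); 
o[370:600,300:660]=cv2.resize(t0[130:245,150:330],(360,230)); cv2.imwrite("pics/draw.png",o)
E
```

```text
6.4833 0.28837812918081407 [ 0.249  -0.568  -1.0896] [-0.353   0.1593  0.034 ] [0.5674 0.2102 0.0803] [ 32.6884  23.8746 -17.6932  -8.8861 -36.7963 -59.0529]
tile 0.79 [0.6921 0.4891 0.0065]
tile 0.77 [0.5315 0.5183 0.0045]
tile 0.59 [0.5335 0.3723 0.0038]
0.7 (222.616455078125, 329.1438293457031) [0.6929 0.4929 0.006 ]
0.69 (286.0, 285.0000305175781) [0.5333 0.3674 0.006 ]
0.66 (269.05108642578125, 221.51901245117188) [0.5703 0.1303 0.006 ]
top 0.82 (142.0, 211.0) [0.5289 0.5179 0.006 ]
top 0.73 (182.56130981445312, 202.410400390625) [0.5524 0.3905 0.006 ]
top 0.62 (150.91380310058594, 160.53448486328125) [0.6892 0.4902 0.006 ]
top 0.57 (284.6119384765625, 226.0714111328125) [0.4688 0.0721 0.006 ]
```

View pics/draw.png

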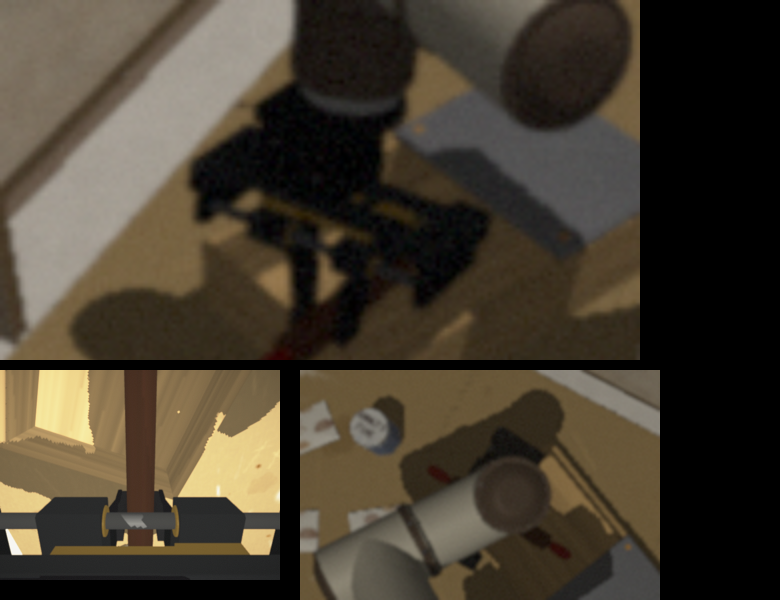

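The rear red handle now shows inside the opening, ahead of the cover edge (lower-right panel, about (557,548)), and the forces are still just the weight. Lift straight up.

Emit:
servo_tool:
  deltas:
    - {"tx":-2,"ty":0,"tz":-7,"ax":0,"ay":0,"az":0,"claw":10}
    - {"tx":-5,"ty":0,"tz":-22,"ax":0,"ay":0,"az":0,"claw":10}
    - {"tx":-9,"ty":0,"tz":-39,"ax":0,"ay":0,"az":0,"claw":10}
    - {"tx":-14,"ty":0,"tz":-58,"ax":0,"ay":0,"az":0,"claw":10}
    - {"tx":-18,"ty":0,"tz":-78,"ax":0,"ay":0,"az":0,"claw":10}
    - {"tx":-22,"ty":0,"tz":-93,"ax":0,"ay":0,"az":0,"claw":10}
    - {"tx":-24,"ty":0,"tz":-102,"ax":0,"ay":0,"az":0,"claw":10}
    - {"tx":-24,"ty":0,"tz":-102,"ax":0,"ay":0,"az":0,"claw":10}
    - {"tx":-24,"ty":0,"tz":-102,"ax":0,"ay":0,"az":0,"claw":10}

```text
time_s: 7.53
tcp_pos: [0.5661, 0.2088, 0.1847]
ee_rot: [[-0.531, -0.838, 0.123], [-0.817, 0.545, 0.189], [-0.225, 0.0, -0.974]]
wrist_force: [-0.1, -0.1, -1.4]
gripper_width: 0.29
gripper_force: 30.0
```

```bash
python3 - <<'E'
from h import *
np.set_printoptions(precision=4,suppress=True)
s=sense(); print(s["tcp_pos"],s["gripper_width"],s["wrist_force"])
print(delta([.5535,.400,.167],down(np.radians(-122.9))))
E
```

```text
[0.5661 0.2088 0.1847] 0.28987482487117777 [-0.0861 -0.0849 -1.3865]
[-145.5     114.7      51.9       0.0001    0.2275   -0.0023]
```

Emit:
servo_tool:
  deltas:
    - {"tx":-6,"ty":5,"tz":2,"ax":0,"ay":0.01,"az":0,"claw":10}
    - {"tx":-18,"ty":14,"tz":6,"ax":0,"ay":0.03,"az":0,"claw":10}
    - {"tx":-34,"ty":27,"tz":12,"ax":0,"ay":0.055,"az":0,"claw":10}
    - {"tx":-51,"ty":40,"tz":18,"ax":0,"ay":0.08,"az":0,"claw":10}
    - {"tx":-68,"ty":54,"tz":24,"ax":0,"ay":0.107,"az":0,"claw":10}
    - {"tx":-85,"ty":67,"tz":30,"ax":0,"ay":0.133,"az":0,"claw":10}
    - {"tx":-102,"ty":80,"tz":36,"ax":0,"ay":0.16,"az":0,"claw":10}
    - {"tx":-119,"ty":94,"tz":42,"ax":0,"ay":0.186,"az":0,"claw":10}
    - {"tx":-133,"ty":105,"tz":47,"ax":0,"ay":0.208,"az":0,"claw":10}
    - {"tx":-142,"ty":112,"tz":50,"ax":0,"ay":0.222,"az":0,"claw":10}
    - {"tx":-145.5,"ty":114.5,"tz":52,"ax":0,"ay":0.2275,"az":0,"claw":10}
    - {"tx":-145.5,"ty":114.5,"tz":52,"ax":0,"ay":0.2275,"az":0,"claw":10}

```text
time_s: 8.53
tcp_pos: [0.5531, 0.4012, 0.1641]
ee_rot: [[-0.543, -0.839, -0.003], [-0.839, 0.543, -0.003], [0.004, 0.001, -1.0]]
wrist_force: [0.9, 0.3, -1.2]
gripper_width: 0.288
gripper_force: 30.0
```

Emit:
servo_tool:
  deltas:
    - {"tx":0,"ty":0,"tz":0,"ax":0,"ay":0,"az":0,"claw":10}
    - {"tx":0,"ty":0,"tz":0,"ax":0,"ay":0,"az":0,"claw":10}
    - {"tx":0,"ty":0,"tz":0,"ax":0,"ay":0,"az":0,"claw":10}

```text
time_s: 8.78
tcp_pos: [0.5541, 0.3991, 0.1669]
ee_rot: [[-0.546, -0.838, -0.0], [-0.838, 0.546, -0.0], [0.001, -0.0, -1.0]]
wrist_force: [0.4, -0.3, -1.1]
gripper_width: 0.291
gripper_force: 30.0
```

```bash
python3 - <<'E'
from h import *
np.set_printoptions(precision=4,suppress=True)
s=sense(); print(s["time_s"],s["tcp_pos"],s["wrist_force"],s["gripper_width"])
R=s["ee_rot"]; 
P={k:s["tcp_pos"]+R@np.array([x,0,-.0078]) for k,x in (("mid",.038),("front",-.087),("rear",.163))}; print(P)
im=capture("side"); t=capture("top")
for n in ("side","top"):
    c,M=T(n)
    for l in ("pin","blue_jar","scale"):
        for r in recognise(l,n)[:2]: print(n,l,round(r["confidence"],2),(M@np.r_[r["xyz"],1])[:3])
    I=im if n=="side" else t
    for p in (P["front"],P["mid"],P["rear"],[.5327,.368,.006]):
        u=proj(n,p).astype(int); cv2.circle(I,tuple(map(int,u)),1,(0,255,0),-1)
o=np.zeros((600,800,3),np.uint8); o[:,:400]=cv2.resize(im[130:370,190:350],(400,600)); o[:500,400:]=cv2.resize(t[130:290,120:248],(400,500)); cv2.imwrite("pics/end.png",o)
E
```

```text
8.7833 [0.5541 0.3991 0.1669] [ 0.353  -0.2929 -1.07  ] 0.29092957485928006
{'mid': array([0.5334, 0.3672, 0.1747]), 'front': array([0.6016, 0.472 , 0.1747]), 'rear': array([0.4652, 0.2625, 0.1748])}
side pin 0.96 [0.5718 0.4271 0.1827]
side blue_jar 0.94 [0.6719 0.3823 0.0841]
side scale 0.64 [ 0.4016 -0.2802  0.0179]
top pin 0.71 [0.5074 0.3342 0.1797]
top blue_jar 0.68 [0.671  0.3563 0.1079]
top scale 0.91 [ 0.4203 -0.282   0.0112]
```

View pics/end.png

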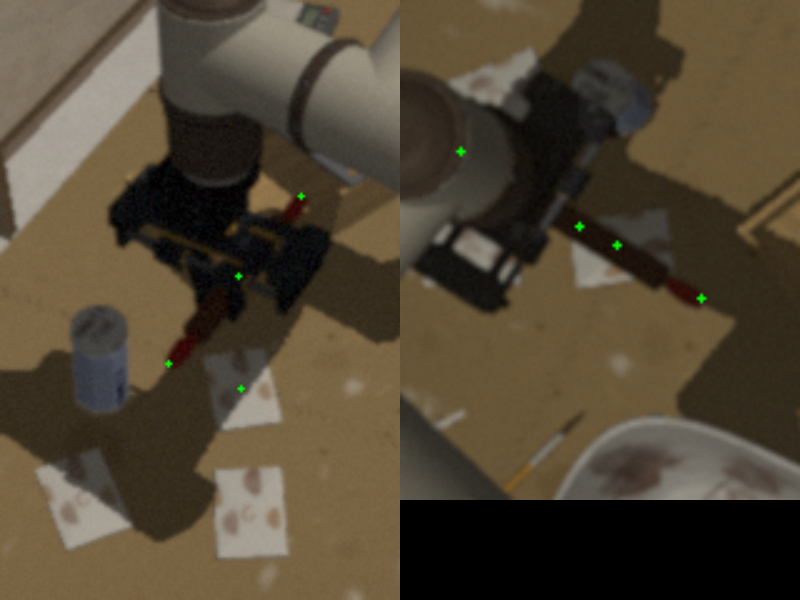

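The predicted pin tips fall on the red handle tips in both views: side panel (168,364) and (301,196), top panel (701,298). The pin's middle is at (0.533, 0.367, 0.175), over the tile centre. The jar and scale have not moved. Handing in.

```bash
python3 -c "
from station import *
print(finish_job())"
```

```text
the job is handed in; nothing more can be done
None
```

The job is handed in: the pin came out on the slant without pressing on the box and is held level and still over the middle of the rightmost white tile, about 17.5 cm above the table, with the blue jar and the scale where they were.

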